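Clamp a lemon in the bar's fruit clamp by its star wheel

ROBOT

A 6-joint arm with a two-finger parallel gripper is mounted at the origin on a cart in front of the work surface, level with it; the furniture and walls round the work are solid. World frame = base frame: x ahead of the robot, y to its left, z up, the work surface at z = 0. Lengths are in m, angles in rad, forces in N, time in s.
With the tool pointing down it reaches from about 0.275 to 0.825 m from the base axis. Payload 5.2 kg.
Tool frame: the origin (TCP) lies between the finger pads; the fingertips stand 11 mm ahead of it and the grasp point (between the pads) lies 8 mm behind it; z points along the fingers, y is the direction in which the jaws open and shut (so a half turn about z gives the same grasp; the last joint's range is limited). The gripper opens to 93 mm and grips with 3 to 60 N. Pads are 15 mm wide; open, the fingers measure 128 mm over their backs; the gripper's body (75 mm by 188 mm) begins 65 mm behind the grasp point.
Start: joints at [0.902, 0.259, 1.535, -0, 1.348, -0.203], TCP at [0.247, 0.491, 0.23] pointing down, gripper open.
Joint ranges: [-3.14, 3.14], [-0.91, 2.08], [0.19, 2.58], [-1.22, 4.36], [0.22, 2.71], [-3.12, 3.12]. Speed limits (rad/s): [2.57, 2.57, 3.14, 3.14, 3.14, 3.14].

INTERFACE

Orientations are given as a 3x3 rotation matrix whose columns are the frame's x, y, z axes.
In Python, from plant import arm gives the robot as it stands.
- The arm moves only by the shell command python3 -m handwheel 'ROWS' [FORCE]. ROWS is JSON, a list of rows, each a list of 7 numbers: the opening, from -1 (shut) to 1 (fully open), then the shift along the world's x, y, z in mm, then the turn, a rotation vector about the world's x, y, z in rad. In form: [[fingers, x, y, z, ax, ay, az], ...]. A call has 1 to 12 rows; each row shifts and turns the commanded pose from where the row before left it; what a row does not reach is not made up. A row lasts 1/10 s, in which the tool goes at most 50 mm and 8.59 degrees, less where a joint would pass 70% of its speed; a pose out of reach is approached as far as the arm can. A call with a gripper value outside its range is refused whole. The fingers move at their own pace and stop on an object; FORCE is the grip in N (left out, the last holds). Time passes only in rows, so rows that do not move let the fingers close. It gives the time, the measured TCP pose, the force and the opening at its end, in the units of the state.
- arm.sense(): the state, without advancing time (a new reading comes with each control period).
- arm.snapshot(name): name is "scene" or "top"; returns (picture, depth): 400x640x3 uint8, red, green, blue; 400x640 float32, m along the optical axis (not along the pixel's ray), 0 where there is no reading.
- arm.calibration(name): a dict with "fx", "fy", "cx", "cy" (pixels), "origin" and "orientation" of the camera in the world. Camera axes: x right, y up, looking along -z (the intrinsics and any distortion apply to the point x, -y, -z); pixel columns grow to the right and rows downward; lengths in m; the calibration is good to about 2 mm. A picture is of the moment at which its call begins. calibration takes no time and is no camera call.
- arm.hand_in(): hands the job in, once; it reports no verdict.
The state is a dict: "t": time; "joint_positions": joint angles; "qd": joint speeds; "joint_efforts": joint torques, N m; "position": TCP position; "tool_rot": TCP orientation; "wrist_force": force on the tool from outside, world axes, zero at the start; "moment": the same for the moment, N m; "width": finger opening in m.
Only numpy, scipy, OpenCV 4.12 (cv2) and the standard library are available. Lean on these libraries where they do the work, as an engineer would, in place of code of your own. Each camera call takes 0.05 s, during which the arm holds its last target.

TASK

Get the lemon ready for peeling: lay it lengthwise on the two rails of the fruit clamp, between the two cups, and let go of it. Then close the clamp with its star wheel, pushing spoke after spoke over the top to the right as seen from the wheel's end, until the lemon is held firmly between both cups; do not crush it, do not push on the cup itself, and leave everything else where it stands.

Things in the scene. Friction and masses are not known exactly. Their poses are not given: they have to be found in the camera images.
- fruit_clamp: Grey and aluminium fruit clamp, fixed. Base 260 x 100 mm. Origin: on its underside, 140 mm from the wheel end; x runs along the screw from star wheel (-x) to tailstock (+x), y left, z up. Headstock 56 mm wide, 116 mm high at x -109 to -81 mm. Two 8 mm round rails along x at y -16 and +16 mm, centres 65 mm above the stand: a lemon on them has its centre 94 mm above the stand, on the screw's axis.
- clamp_axis (a point): Point on the screw's axis, 95 mm straight above the fruit_clamp origin; same axes as fruit_clamp.
- wheel_hub (a point): Centre of the upright star wheel (axis level), 145 mm on the -x side of clamp_axis, 95 mm above the stand; axes as fruit_clamp (does not turn with the wheel). Black hub of 17 mm radius; six polished, slippery steel spokes (friction about 0.12, balls too) of 10 mm diameter, 60 degrees apart, each ending in a red ball of 16 mm diameter centred 67 mm from the axis.
- star_wheel (a joint): Wheel angle (rad); grows, closing the clamp, as the wheel's top moves to the clamp's -y side (right, clockwise seen from the wheel end). At 0 one spoke points straight up. Each rad advances the jaw 12 mm. Starts at -0.3 to 0.3, stop at 3.5. Friction keeps it where it is left and takes 0.45 N m to overcome (7 N at a ball), plus 0.012 N m for each newton of squeeze on the lemon.
- jaw: Moving cup on the screw's end, 50 mm in diameter, steel with black rubber rim (inner diameter 34 mm, 4 mm deep). Origin: centre of its mouth, on the axis, facing the clamp's +x; moves to +x. Not to be pushed by the robot. A firm squeeze is about 28 N (0.79 N m in all at the wheel); 65 N (1.23 N m) crushes the lemon. Up to 37 N stays when the wheel is let go.
- tailstock: Grey fixed block with a like cup facing the jaw (-x). Origin: centre of that cup's mouth on the screw's axis; same axes as fruit_clamp. Its place along the base differs from start to start; at the start the mouths are 93 to 110 mm apart. The fixed block stands 12 to 46 mm behind the mouth, up to 120 mm above the stand.
- lemon_0: The yellow lemon, 83 mm long (its x axis), 58 mm across, 126 g, lying on the stand. Origin on its underside as it lies at the start. Squeezed in the cups, it holds their mouths roughly 70 to 80 mm apart (its ends are uneven, so feel for it).
- lemon_center (a point): Centre of the lemon, 29 mm above its origin along its z axis.
- lime_center (a point): Centre of a green lime, 52 x 43 x 42 mm, on the stand on the other side of the clamp from the lemon; leave it.
- jigger: Steel double jigger, 41 mm wide, 97 mm high, standing at the back right. Origin: centre of its underside.
- bitters_a: Small dasher bottle with a yellow cap, 47 mm wide, 138 mm high, on the left. Origin: centre of its underside.
- bar_tumbler_2: Empty glass, 76 mm wide, 86 mm high, on the right. Origin: centre of its underside.
- peeler: Black peeler, 170 x 25 x 18 mm, lying at the front right. Origin: centre of its underside.
- copper_jug: Copper jug, 111 x 181 x 215 mm, standing at the back left. Origin: centre of its underside.
- shaker_1: Plain steel tin cup, 68 mm wide, 133 mm high, at the back right. Origin: centre of its underside.
Things that resemble listed ones, but are neither listed nor needed, are in the scene too. Of the things that look like the lemon_0, the largest one is meant.

How it is judged:
By the outcome, as a careful person would: the job done as asked, in the order asked, and still so for the second after the job is handed in, with the robot touching nothing.
It also fails if it takes over 72 s, if anything falls off the work surface, if the arm or the gripper's body presses on something with over 40 N, if the wrist force passes 120 N, or if a joint passes its speed limit or range.

## Working session

There is one attempt and no reset: what is moved stays moved. The work goes in short steps, Python scripts to look and compute and a shell command to move; the robot and the scene stay as the last step left them, time stands still between calls to the robot, and variables do not carry over. Pictures are saved under pics/ and viewed, and the job is handed in when it is done.

```bash
ls; mkdir -p pics; python3 - <<'E'
from plant import arm
import cv2,numpy as np
for n in("scene","top"):
    p,d=arm.snapshot(n); np.savez(f'pics/{n}0.npz',p=p,d=d); cv2.imwrite(f'pics/{n}0.png',p[:,:,::-1])
    c=arm.calibration(n); print(n,{k:np.round(v,4).tolist() if not isinstance(v,str) else v for k,v in c.items()})
s=arm.sense(); print(s)
E
```

```text
pics
scene {'fx': 361.5657, 'fy': 361.5657, 'cx': 320.9427, 'cy': 199.5865, 'origin': [0.4342, 0.8101, 0.8097], 'orientation': [[-0.9929, 0.09, -0.0784], [-0.1183, -0.6571, 0.7444], [0.0155, 0.7484, 0.6631]]}
top {'fx': 480.0482, 'fy': 480.0482, 'cx': 329.5504, 'cy': 193.8123, 'origin': [0.3203, -0.0035, 1.2395], 'orientation': [[0.0186, 0.9843, -0.1756], [-0.9998, 0.0166, -0.013], [-0.0099, 0.1759, 0.9844]]}
{'t': 0.1, 'joint_positions': array([ 9.02157487e-01,  2.59280704e-01,  1.53595030e+00, -1.85871560e-05,
        1.34797698e+00, -2.02809090e-01]), 'qd': array([-1.25500105e-03, -1.71003820e-03, -1.69704115e-03, -1.31416018e-03,
        7.20172650e-06, -1.33614246e-03]), 'joint_efforts': array([ 4.15499802e-03, -4.38204110e+01, -2.84643406e+01,  7.20345089e-02,
        3.62485391e-02, -9.05975685e-05]), 'position': array([0.24674023, 0.49103595, 0.22890448]), 'tool_rot': array([[-8.93450879e-01,  4.49159829e-01, -9.87147208e-04],
       [ 4.49160809e-01,  8.93450017e-01, -1.27873050e-03],
       [ 3.07612317e-04, -1.58587073e-03, -9.99998695e-01]]), 'wrist_force': array([0.23550719, 1.28795341, 0.37323647]), 'moment': array([-0.02209706,  0.04831332, -0.0278915 ]), 'width': 0.09302565955271203}
```

View pics/top0.png

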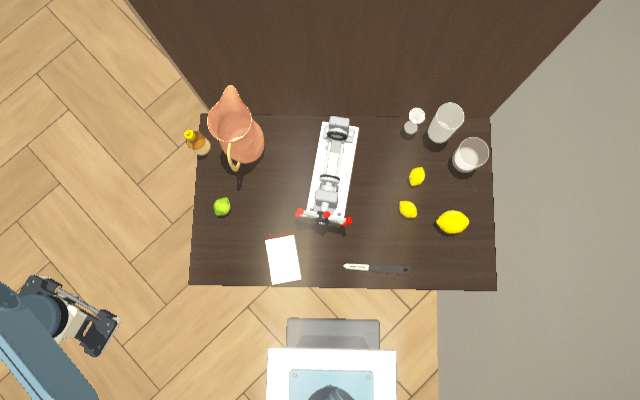

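View pics/scene0.png

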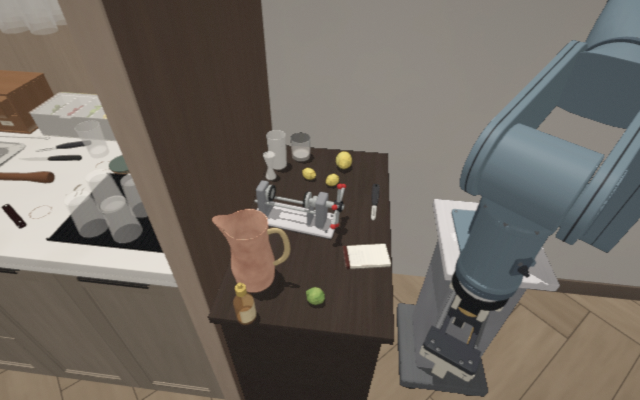

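Top view: the clamp runs from its wheel (325,215) to the tailstock (338,128). Three yellow fruits could be the lemon: (453,222), clearly the largest, and two smaller ones at (408,209) and (417,176). The lime is at (222,207). I choose (453,222) and check it in a close crop.

```bash
cat > h.py <<'E'
import numpy as np,cv2
from plant import arm
def ray(cal,u,v):
    R=np.array(cal['orientation']);o=np.array(cal['origin'])
    d=np.array([(u-cal['cx'])/cal['fx'],-(v-cal['cy'])/cal['fy'],-1.0])
    return o,R@d
def onz(n,u,v,z):
    o,d=ray(arm.calibration(n),u,v); return o+d*(z-o[2])/d[2]
def cloud(n,D):
    c=arm.calibration(n);v,u=np.mgrid[:400,:640]
    d=np.stack([(u-c['cx'])/c['fx'],-(v-c['cy'])/c['fy'],-np.ones(u.shape)],-1)
    return np.array(c['origin'])+(d*D[...,None])@np.array(c['orientation']).T
E
python3 - <<'E'
from h import *
for n in("top","scene"):
    z=np.load(f'pics/{n}0.npz');p,D=z['p'],z['d'];P=cloud(n,D)
    hsv=cv2.cvtColor(p,cv2.COLOR_RGB2HSV)
    m=((hsv[...,0]>22)&(hsv[...,0]<34)&(hsv[...,1]>150)&(hsv[...,2]>110)).astype(np.uint8)
    k,l,st,ce=cv2.connectedComponentsWithStats(m)
    for i in range(1,k):
        if st[i,4]<60: continue
        X=P[l==i];X=X[X[:,2]>-.02]
        cs,_=cv2.findContours((l==i).astype(np.uint8),0,1)
        r=cv2.minAreaRect(cs[0])
        c=onz(n,*ce[i],0.029);print(n,ce[i].round(1),st[i,4],'c',c.round(3),'med',np.median(X,0).round(3),'zmax',X[:,2].max().round(3),r)
        if n=='top':
            pt=cs[0][:,0,:]; W=np.array([onz(n,a,b,.029)[:2] for a,b in pt]); 
            M=np.array([onz(n,a,b,.029)[:2] for b,a in np.argwhere(l==i)]);w,V=np.linalg.eigh(np.cov((M-M.mean(0)).T));
            print('  axis',V[:,1],'ang',np.degrees(np.arctan2(V[1,1],V[0,1]))%180,'ext',[np.ptp(M@V[:,j]).round(4) for j in(1,0)])
    m=(((hsv[...,0]<6)|(hsv[...,0]>174))&(hsv[...,1]>190)&(hsv[...,2]>110)).astype(np.uint8)
    k,l,st,ce=cv2.connectedComponentsWithStats(m)
    for i in range(1,k):
        if st[i,4]<8: continue
        print(n,'red',ce[i].round(1),st[i,4],np.median(P[l==i],0).round(3))
z=np.load('pics/top0.npz')['p'][:,:,::-1]
cv2.imwrite('pics/clampcrop.png',cv2.resize(z[110:235,280:380],None,fx=4.7,fy=4.7,interpolation=2))
cv2.imwrite('pics/lemcrop.png',cv2.resize(z[150:250,390:500],None,fx=5,fy=5,interpolation=2))
z=np.load('pics/scene0.npz')['p'][:,:,::-1]
cv2.imwrite('pics/sclamp.png',cv2.resize(z[170:250,240:370],None,fx=6,fy=6,interpolation=2))
E
```

```text
top [189.  134.4] 93 c [0.689 0.385 0.029] med [0.659 0.354 0.124] zmax 0.141 ((189.0, 134.0), (10.0, 10.0), 90.0)
  axis [0.68028214 0.73295035] ang 47.13430591483701 ext [np.float64(0.0313), np.float64(0.0241)]
top [416.6 176. ] 242 c [ 0.587 -0.211  0.029] med [ 0.585 -0.21   0.033] zmax 1.239 ((416.5, 176.0), (18.0, 15.0), 90.0)
  axis [-0.88263505  0.4700589 ] ang 151.96188005788113 ext [np.float64(0.0558), np.float64(0.0378)]
top [407.6 209. ] 251 c [ 0.5   -0.187  0.029] med [ 0.499 -0.186  0.033] zmax 0.042 ((407.5, 209.0), (16.0, 17.0), 90.0)
  axis [0.66439347 0.74738298] ang 48.364189084077665 ext [np.float64(0.0536), np.float64(0.0389)]
top [452.4 221.6] 579 c [ 0.47  -0.299  0.029] med [ 0.468 -0.294  0.049] zmax 1.239 ((452.2500305175781, 221.75), (26.870054244995117, 26.16295051574707), 45.0)
  axis [-0.07236179  0.99737845] ang 94.14965203336338 ext [np.float64(0.0816), np.float64(0.0594)]
top red [326.4 214. ] 25 [0.465 0.018 0.168]
top red [347.6 220.8] 47 [ 0.458 -0.033  0.125]
```

View pics/clampcrop.png

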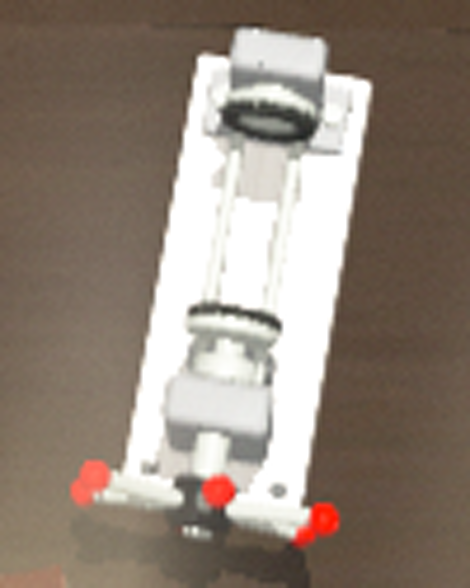

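View pics/lemcrop.png

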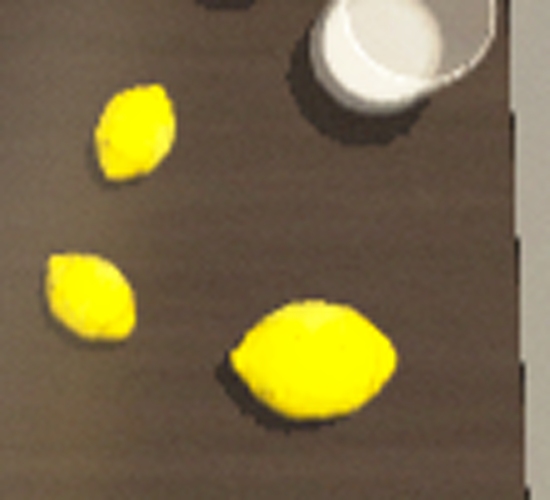

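View pics/sclamp.png

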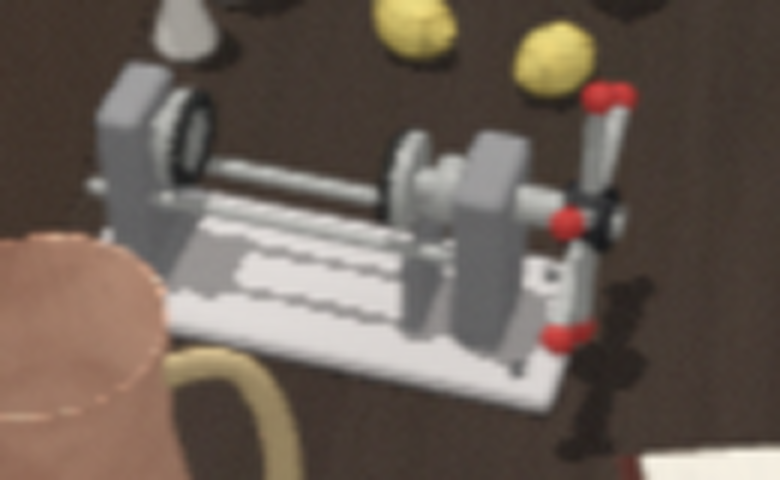

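The crop confirms the choice: the fruit at (453,222) measures 82 x 59 mm and the other two about 55 mm. Next I measure the clamp.

```bash
python3 - <<'E'
from h import *
z=np.load('pics/top0.npz');p,D=z['p'],z['d'];P=cloud('top',D);hsv=cv2.cvtColor(p,cv2.COLOR_RGB2HSV)
sub=np.zeros((400,640),bool);sub[110:232,285:365]=1
# base plate mask bright & low
for lab,lo,hi in(('tops',.108,.125),('base',.003,.03)):
    m=sub&(P[...,2]>lo)&(P[...,2]<hi)&(hsv[...,1]<60)
    k,l,st,ce=cv2.connectedComponentsWithStats(m.astype(np.uint8))
    for i in range(1,k):
        if st[i,4]<25: continue
        X=P[l==i];r=cv2.minAreaRect((X[:,:2]*1000).astype(np.float32))
        print(lab,ce[i].round(1),st[i,4],'z',np.percentile(X[:,2],[5,50,95]).round(4),np.round(r[0],1),np.round(r[1],1),round(r[2],1),'med',np.median(X,0).round(4))
# whole white-ish silhouette on base level
m=sub&(P[...,2]>.003)&(P[...,2]<.03)
X=P[m][:,:2].astype(np.float32)*1000;r=cv2.minAreaRect(X);print('allbase',r,cv2.boxPoints(r).round(1).tolist())
# dark hub
m=sub&(hsv[...,2]<50)&(P[...,2]>.07);print('dark',m.sum(),np.median(P[m],0).round(3))
m=((hsv[...,0]<8)|(hsv[...,0]>172))&(hsv[...,1]>150)&sub
k,l,st,ce=cv2.connectedComponentsWithStats(m.astype(np.uint8))
for i in range(1,k):
  if st[i,4]>4:print('red',ce[i].round(1),st[i,4],np.median(P[l==i],0).round(3))
z=np.load('pics/scene0.npz');p,D=z['p'],z['d'];P2=cloud('scene',D);hsv=cv2.cvtColor(p,cv2.COLOR_RGB2HSV)
m=((hsv[...,0]<8)|(hsv[...,0]>172))&(hsv[...,1]>130);m[:,:315]=0;m[:170]=0;m[245:]=0;m[:,360:]=0
k,l,st,ce=cv2.connectedComponentsWithStats(m.astype(np.uint8))
for i in range(1,k):
  if st[i,4]>4:print('sred',ce[i].round(1),st[i,4],np.median(P2[l==i],0).round(3))
E
```

```text
tops [338.1 124.9] 307 z [0.1103 0.1183 0.1225] [691.3  -5.5] [49.6 48. ] 78.9 med [ 0.6933 -0.0061  0.1183]
tops [329.2 177.3] 111 z [0.1093 0.1169 0.1218] [561.6  13.3] [44.4 14.9] 81.1 med [0.5609 0.0133 0.1169]
tops [326.1 194.4] 301 z [0.1097 0.115  0.119 ] [523.6  19.6] [55.4 40. ] 83.1 med [0.5182 0.0196 0.115 ]
tops [317.8 215.7] 87 z [0.1084 0.1117 0.1233] [467.  40.] [24.1 41.5] 4.4 med [0.4688 0.0355 0.1117]
tops [338.3 218.5] 58 z [0.1082 0.1149 0.1208] [462.7  -8.5] [35.4  9.8] 81.7 med [ 0.4626 -0.0109  0.1149]
base [317.9 167.6] 816 z [0.0096 0.0143 0.0231] [613.8  45.2] [ 38.9 247.9] 84.5 med [0.612  0.0437 0.0143]
base [345.2 172.2] 1029 z [0.0097 0.0143 0.0247] [603.9 -22.7] [ 44.6 248.5] 81.0 med [ 0.5995 -0.0273  0.0143]
base [333.5 156.7] 337 z [0.0105 0.014  0.0183] [637.3   4.5] [25.2 93.8] 81.3 med [0.6377 0.0047 0.014 ]
allbase ((606.5794067382812, 27.15582275390625), (328.6394958496094, 212.8373565673828), 1.3104667663574219) [[439.8999938964844, 129.8000030517578], [444.70001220703125, -83.0], [773.2999877929688, -75.5], [768.4000244140625, 137.3000030517578]]
dark 7 [ 0.666 -0.019  0.083]
red [298.6 211.8] 42 [0.476 0.083 0.142]
red [326.1 214.1] 34 [0.465 0.018 0.167]
red [347.2 221.3] 55 [ 0.458 -0.031  0.123]
sred [340.7 185.5] 39 [0.464 0.019 0.161]
sred [334. 207.] 23 [0.475 0.085 0.14 ]
sred [334.3 225.9] 26 [0.471 0.089 0.073]
```

```bash
python3 - <<'E'
from h import *
z=np.load('pics/top0.npz');p,D=z['p'],z['d'];P=cloud('top',D);hsv=cv2.cvtColor(p,cv2.COLOR_RGB2HSV)
w=(hsv[...,2]>150)&(hsv[...,1]<50)
L=[];R=[]
for v in range(140,206):
    u=np.where(w[v,295:365])[0]+295
    L.append(onz('top',u.min()-.5,v,.0145)[:2]);R.append(onz('top',u.max()+.5,v,.0145)[:2])
def fit(A):
    A=np.array(A)
    for _ in range(3):
        c=np.polyfit(A[:,0],A[:,1],1);e=A[:,1]-np.polyval(c,A[:,0]);A=A[abs(e)<2.0*e.std()+1e-4]
    print('y=%.4f x+%.4f'%tuple(c),'std',e.std(),len(A),'ang',np.degrees(np.arctan(c[0])));return c
l=fit(L);r=fit(R);m=(l+r)/2;print('width',(l[1]-r[1]+.58*(l[0]-r[0]))*np.cos(np.arctan(m[0])),'mid y at .58',np.polyval(m,.58))
a=np.arctan(m[0]);ex=np.array([np.cos(a),np.sin(a)]);ey=np.array([-ex[1],ex[0]])
y0=np.polyval(m,.58);org=np.array([.58,y0])
# axial coordinate of features from cloud
s=(P[...,:2]-org)@ex;t=(P[...,:2]-org)@ey
sub=np.zeros((400,640),bool);sub[100:232,285:365]=1
def h(lab,m):
    q=m&sub;print(lab,q.sum(),'s',np.percentile(s[q],[3,25,50,75,97]).round(4),'t',np.percentile(t[q],[3,50,97]).round(4),'z',np.median(P[q][:,2]).round(4))
Z=P[...,2]
h('headtop',(Z>.110)&(Z<.122)&(s<-.03)&(s>-.085)&(abs(t)<.024))
h('tailtop',(Z>.114)&(Z<.126)&(s>.085)&(s<.16)&(abs(t)<.026))
h('plate',(Z>.008)&(Z<.02)&(abs(t)<.048)&(abs(t)>.03)&(abs(s)<.2))
dark=(hsv[...,2]<70)&(Z>.08)&(Z<.13)&(abs(t)<.03)
h('jawrim',dark&(s<.04)&(s>-.05)); h('tailrim',dark&(s>.05)&(s<.14))
red=((hsv[...,0]<8)|(hsv[...,0]>172))&(hsv[...,1]>150)
h('red',red)
# plate ends along edges strip: histogram of white
for sg in(1,-1):
    vs=np.where(w&(abs(sg*t-.043)<.004)&sub,1,0).astype(bool);print('plate end s',s[vs].min(),s[vs].max())
print('yaw',np.degrees(a),org)
zz=np.load('pics/scene0.npz');P2=cloud('scene',zz['d']);h2=cv2.cvtColor(zz['p'],cv2.COLOR_RGB2HSV)
s2=(P2[...,:2]-org)@ex;t2=(P2[...,:2]-org)@ey
b=np.zeros_like(sub);b[170:250,240:370]=1
dk=(h2[...,2]<60)&b&(P2[...,2]>.07)&(abs(t2)<.04)&(abs(s2)<.17)
print('scene dark');
for lo,hi in((-.17,-.08),(-.05,.05),(.05,.15)):
    q=dk&(s2>lo)&(s2<hi);print(q.sum(),np.percentile(s2[q],[5,50,95]).round(4),np.percentile(t2[q],[5,50,95]).round(4),np.percentile(P2[q][:,2],[5,50,95]).round(4)) if q.sum() else 0
q=b&(abs(t2)<.024)&(P2[...,2]>.112)&(s2<-.03)&(s2>-.09)
print('headtop scene',np.percentile(s2[q],[3,50,97]),np.percentile(t2[q],[3,50,97]))
q=b&(abs(t2)<.024)&(P2[...,2]>.114)&(s2>.09)
print('tailtop scene',np.percentile(s2[q],[3,50,97]),np.percentile(t2[q],[3,50,97]))
E
```

```text
y=-0.1557 x+0.1514 std 0.0007594844787888508 66 ang -8.850176033278686
y=-0.1521 x+0.0479 std 0.0007405778571581874 66 ang -8.646165697758228
width 0.10015675098808062 mid y at .58 0.010402800306141644
headtop 255 s [-0.0762 -0.0697 -0.0621 -0.0543 -0.0404] t [-0.0222  0.0001  0.0219] z 0.1153
tailtop 261 s [0.0902 0.1013 0.1172 0.1258 0.1323] t [-0.0215 -0.0007  0.0229] z 0.1189
plate 1130 s [-0.0886 -0.0375  0.0194  0.0764  0.1488] t [-0.0471 -0.0307  0.047 ] z 0.0142
jawrim 1 s [-0.0157 -0.0157 -0.0157 -0.0157 -0.0157] t [-0.0213 -0.0213 -0.0213] z 0.1081
tailrim 41 s [0.0888 0.0895 0.0902 0.0911 0.093 ] t [-0.0225 -0.0102  0.0215] z 0.1079
red 131 s [-0.1202 -0.1172 -0.1146 -0.1119 -0.107 ] t [-0.0681 -0.0128  0.066 ] z 0.1294
plate end s -0.11817922273049325 0.15202980982467507
plate end s -0.1178680510235483 0.15283250831792436
yaw -8.748198810933925 [0.58      0.0104028]
scene dark
32 [-0.126  -0.1228 -0.1052] [-0.0054  0.0093  0.0173] [0.0886 0.1053 0.1121]
14 [-0.0162 -0.015  -0.0124] [0.0036 0.0163 0.0259] [0.0926 0.1143 0.1199]
42 [0.0883 0.0897 0.0908] [-0.0197  0.0051  0.0254] [0.0765 0.0989 0.1187]
headtop scene [-0.07616277 -0.06300312 -0.04891117] [-0.02106341  0.00105983  0.02244092]
tailtop scene [0.0917231  0.12464919 0.19062387] [-0.0197979   0.00205255  0.02182797]
```

Scene fits check out: the plate is 100.2 mm wide (should be 100), yaw is -8.75°, and the headstock is where it should be. The lemon centre is (0.470, -0.299), with its long axis at 94°. I'm moving over the lemon now.

```bash
python3 -m handwheel '[[1,12,-44,0,0,0,-0.13],[1,12,-44,0,0,0,-0.13],[1,12,-44,0,0,0,-0.13],[1,12,-44,0,0,0,-0.13],[1,12,-44,0,0,0,-0.13],[1,12,-44,0,0,0,-0.13],[1,12,-44,0,0,0,-0.13],[1,12,-44,0,0,0,-0.123],[1,12,-44,0,0,0,0],[1,12,-44,0,0,0,0],[1,12,-44,0,0,0,0],[1,12,-44,0,0,0,0]]'
```

```text
t: 1.3
position: [0.3909, -0.0384, 0.2296]
tool_rot: [[-0.071, 0.997, 0.0], [0.997, 0.071, 0.0], [0.0, 0.0, -1.0]]
wrist_force: [0.9, 0.4, -0.2]
width: 0.0932
```

```bash
python3 -m handwheel '[[1,13,-43,-10,0,0,0],[1,13,-43,-10,0,0,0],[1,13,-43,-10,0,0,0],[1,13,-43,-10,0,0,0],[1,13,-43,-10,0,0,0],[1,14,-46,-10,0,0,0],[1,0,0,-20,0,0,0],[1,0,0,-20,0,0,0],[1,0,0,0,0,0,0]]' 30
python3 - <<'E'
from h import *
for n in("top","scene"):
    p,d=arm.snapshot(n);np.savez(f'pics/{n}1.npz',p=p,d=d);cv2.imwrite(f'pics/{n}1.png',p[:,:,::-1])
z=cv2.imread('pics/scene1.png');cv2.imwrite('pics/s1.png',z)
E
```

```text
t: 2.2
position: [0.4681, -0.2964, 0.1263]
tool_rot: [[-0.071, 0.997, -0.005], [0.997, 0.071, 0.005], [0.005, -0.005, -1.0]]
wrist_force: [0.2, 0.7, -0.4]
width: 0.093
```

View pics/s1.png

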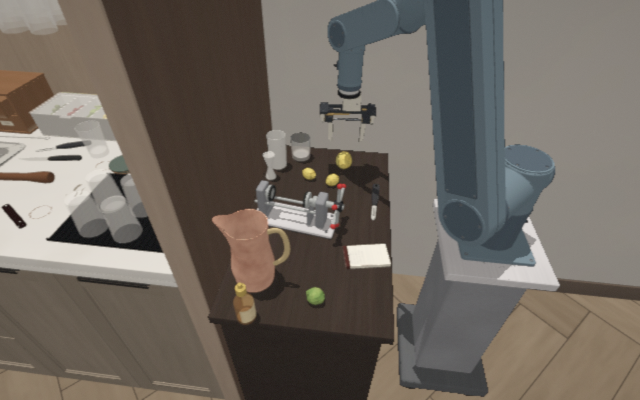

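The fingers straddle the lemon at (344,160). I descend.

```bash
python3 -m handwheel '[[1,0,0,-30,0,0,0],[1,0,0,-30,0,0,0],[1,0,0,-25,0,0,0],[1,0,0,-15,0,0,0],[1,0,0,-4,0,0,0],[1,0,0,0,0,0,0]]'
```

```text
t: 2.9
position: [0.4705, -0.2977, 0.0264]
tool_rot: [[-0.072, 0.997, 0.001], [0.997, 0.072, -0.001], [-0.001, 0.001, -1.0]]
wrist_force: [0.2, -0.6, 0.6]
width: 0.093
```

```bash
python3 -m handwheel '[[1,0,-1,-4,0,0,0],[-0.2,0,0,0,0,0,0],[-0.2,0,0,0,0,0,0],[-0.2,0,0,0,0,0,0],[-0.2,0,0,0,0,0,0],[-0.2,0,0,0,0,0,0]]' 20
```

```text
t: 3.5
position: [0.4701, -0.2987, 0.0218]
tool_rot: [[-0.072, 0.997, 0.0], [0.997, 0.072, -0.0], [-0.0, 0.0, -1.0]]
wrist_force: [0.8, -0.5, -0.4]
width: 0.0574
```

Gripped at 57.4 mm, as expected. Next I lift, turn +77.1°, and carry it over the clamp to (0.6215, 0.004).

```bash
python3 -m handwheel '[[-0.2,0,0,40,0,0,0],[-0.2,0,0,45,0,0,0],[-0.2,0,0,45,0,0,0],[-0.2,0,0,45,0,0,0],[-0.2,0,20,30,0,0,0.08],[-0.2,15,30,20,0,0,0.12],[-0.2,15,30,0,0,0,0.12],[-0.2,15,30,0,0,0,0.12],[-0.2,15,30,0,0,0,0.12],[-0.2,15,30,0,0,0,0.12],[-0.2,15,30,0,0,0,0.12],[-0.2,15,30,0,0,0,0.12]]'
python3 -m handwheel '[[-0.2,15,30,0,0,0,0.12],[-0.2,15,22,0,0,0,0.12],[-0.2,15,11,0,0,0,0.12],[-0.2,16,9,0,0,0,0.12],[-0.2,0,0,0,0,0,0.066],[-0.2,0,0,0,0,0,0],[-0.2,0,0,0,0,0,0]]'
```

```text
t: 4.7
position: [0.5751, -0.0672, 0.2463]
tool_rot: [[-0.84, 0.543, -0.001], [0.543, 0.84, 0.0], [0.001, -0.0, -1.0]]
wrist_force: [0.6, -0.3, -1.2]
width: 0.0559
t: 5.4
position: [0.6356, 0.0034, 0.2462]
tool_rot: [[-0.999, 0.035, -0.001], [0.035, 0.999, 0.0], [0.001, 0.0, -1.0]]
wrist_force: [-0.4, 0.1, -1.9]
width: 0.0559
```

```bash
python3 -m handwheel '[[-0.2,-14,0.5,-40,0,0,-0.117],[-0.2,0,0,-40,0,0,0],[-0.2,0,0,-20,0,0,0],[-0.2,0,0,0,0,0,0]]'
python3 - <<'E'
from h import *
for n in("top","scene"):
    p,d=arm.snapshot(n);np.savez(f'pics/{n}2.npz',p=p,d=d)
    q=p[90:240,270:390] if n=='top' else p[110:250,230:370]
    cv2.imwrite(f'pics/{n}2.png',cv2.resize(q[:,:,::-1],None,fx=4,fy=4,interpolation=2))
E
```

```text
t: 5.8
position: [0.6191, 0.0039, 0.1431]
tool_rot: [[-0.988, 0.151, -0.007], [0.151, 0.988, 0.001], [0.007, 0.0, -1.0]]
wrist_force: [-1.4, -0.3, -2.2]
width: 0.0559
```

View pics/top2.png

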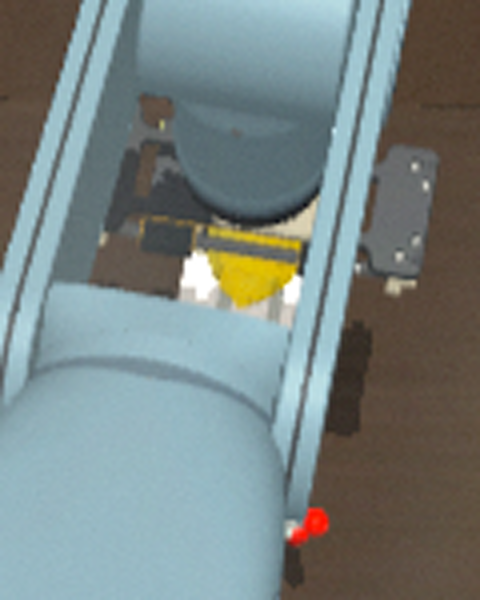

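View pics/scene2.png

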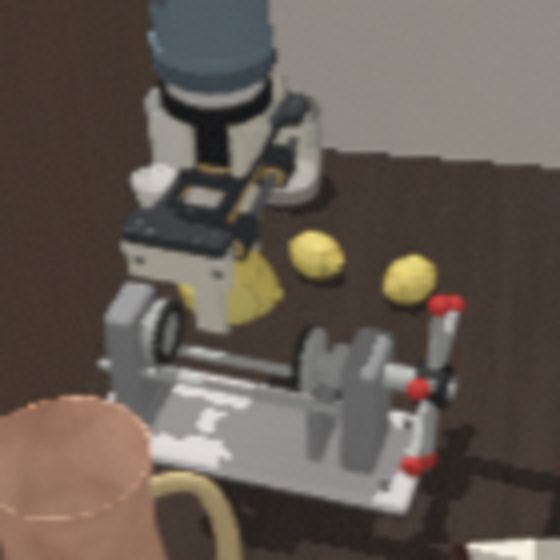

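The lemon hangs straight between the two cups with its tip clear of the tailstock cup, so I lower it.

```bash
python3 -m handwheel '[[-0.2,-1,0,-20,0,0,0],[-0.2,-1,0,-20,0,0,0],[-0.2,0,0,-10,0,0,0],[-0.2,0,0,0,0,0,0],[-0.2,0,0,0,0,0,0]]'
```

```text
t: 6.4
position: [0.621, 0.0037, 0.0981]
tool_rot: [[-0.989, 0.149, 0.002], [0.149, 0.989, -0.0], [-0.002, -0.0, -1.0]]
wrist_force: [-0.3, 0.1, -0.1]
width: 0.0557
```

```bash
python3 -m handwheel '[[-0.2,0,0,-5,0,0,0],[-0.2,0,0,-3,0,0,0],[-0.2,0,0,0,0,0,0],[-0.2,0,0,0,0,0,0]]'
```

```text
t: 6.8
position: [0.6215, 0.004, 0.0904]
tool_rot: [[-0.989, 0.149, 0.004], [0.149, 0.989, -0.0], [-0.004, 0.0, -1.0]]
wrist_force: [0.5, 1.2, 5.7]
width: 0.0551
```

```bash
python3 -m handwheel '[[-0.2,0,0,-1,0,0,0],[0.1,0,0,0,0,0,0],[0.3,0,0,0,0,0,0],[0.6,0,0,0,0,0,0],[0.8,0,0,0,0,0,0],[0.8,0,0,0,0,0,0]]'
python3 -m handwheel '[[0.8,0,0,20,0,0,0],[0.8,0,0,40,0,0,0],[0.8,0,0,45,0,0,0],[0.8,0,0,45,0,0,0],[0.8,0,0,20,0,0,0],[0,-20,-40,0,0,0,0],[-1,-20,-45,0,0,0,0],[-1,-20,-45,0,0,0,0],[-1,-20,-45,0,0,0,0],[-1,0,0,0,0,0,0]]'
python3 - <<'E'
from h import *
for n in("top","scene"):
    p,d=arm.snapshot(n);np.savez(f'pics/{n}3.npz',p=p,d=d)
    q=p[90:240,270:390] if n=='top' else p[110:250,230:370]
    cv2.imwrite(f'pics/{n}3.png',cv2.resize(q[:,:,::-1],None,fx=4,fy=4,interpolation=2))
E
```

```text
t: 7.4
position: [0.6198, 0.0039, 0.0873]
tool_rot: [[-0.989, 0.149, -0.001], [0.149, 0.989, 0.0], [0.001, -0.0, -1.0]]
wrist_force: [-0.6, 0.2, 0.3]
width: 0.0798
t: 8.4
position: [0.5377, -0.1764, 0.2574]
tool_rot: [[-0.988, 0.155, -0.001], [0.155, 0.988, -0.002], [0.001, -0.002, -1.0]]
wrist_force: [0.1, 0.1, 0.2]
width: 0.0486
```

View pics/top3.png

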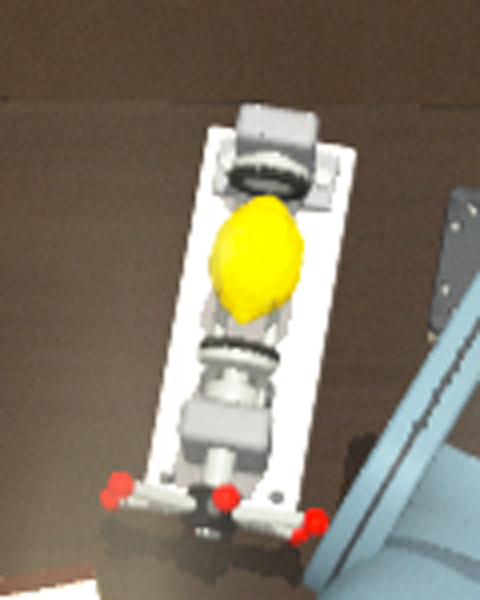

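View pics/scene3.png

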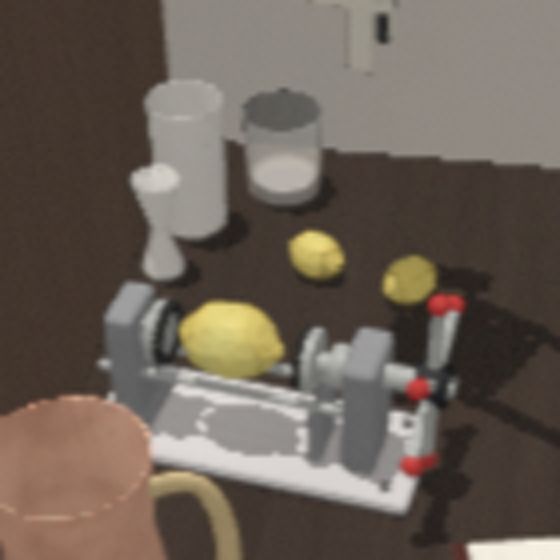

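The lemon lies lengthwise on both rails, centred between the cups and released. Now the wheel: its angle is about +0.15 rad. I'll turn the closed gripper so its side faces along the pushing direction, then set it left of the upper-left ball.

```bash
python3 -m handwheel '[[-1,0,0,0,0,0,-0.131],[-1,-7,30,0,0,0,-0.131],[-1,-7,30,0,0,0,-0.131],[-1,-7,30,0,0,0,-0.131],[-1,-7,30,0,0,0,-0.131],[-1,-7,30,0,0,0,-0.131],[-1,-7,30,0,0,0,-0.131],[-1,-7,30,0,0,0,-0.131],[-1,-7,30,0,0,0,-0.131],[-1,-7,30,0,0,0,-0.131],[-1,-2,30,0,0,0,-0.131],[-1,0,0,0,0,0,-0.131]]' 30
python3 - <<'E'
from h import *
P,D=arm.snapshot('scene');cv2.imwrite('pics/s4.png',P[:,:,::-1])
s=arm.sense();ex=np.array([.9884,-.1521]);ey=np.array([.1521,.9884]);d=s['position'][:2]-[.4683,.0276]
print('s,t from hub mm',d@ex*1000,d@ey*1000,s['position'],s['joint_positions'].round(2),s['tool_rot'].round(3),s['width'])
print(onz('top',235,168,.15))
E
```

```text
t: 9.7
position: [0.4738, 0.1339, 0.2577]
tool_rot: [[0.15, 0.989, -0.0], [0.989, -0.15, 0.002], [0.002, -0.001, -1.0]]
wrist_force: [0.9, -1.3, 0.3]
width: 0.0003
s,t from hub mm -10.125949453051463 104.63269216201964 [0.47420574 0.13255187 0.25765851] [0.04 0.14 1.62 0.   1.39 0.2 ] [[ 0.157  0.988 -0.   ]
 [ 0.988 -0.157  0.001]
 [ 0.001 -0.    -1.   ]] 0.0006371058505884849
[0.57215033 0.2325248  0.15      ]
```

View pics/s4.png

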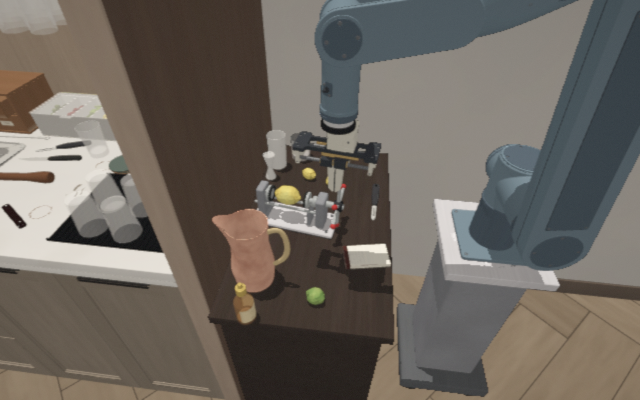

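The closed gripper hangs above and left of the wheel (336,180), and the jug handle is well clear. I'll shift it into line and descend.

```bash
python3 -m handwheel '[[-1,6,-20,0,0,0,0],[-1,0,0,-40,0,0,0],[-1,0,0,-40,0,0,0],[-1,0,0,-30,0,0,0],[-1,0,0,-14,0,0,0],[-1,0,0,0,0,0,0],[-1,0,0,0,0,0,0]]'
python3 - <<'E'
from h import *
P,D=arm.snapshot('scene');cv2.imwrite('pics/s5.png',cv2.resize(P[110:260,230:400,::-1],None,fx=4,fy=4,interpolation=2))
P,D=arm.snapshot('top');cv2.imwrite('pics/t5.png',cv2.resize(P[110:260,250:400,::-1],None,fx=4,fy=4,interpolation=2))
s=arm.sense();ex=np.array([.9884,-.1521]);ey=np.array([.1521,.9884]);d=s['position'][:2]-[.4683,.0276]
print('s,t from hub mm',d@ex*1000,d@ey*1000,s['position'],s['wrist_force'])
E
```

```text
t: 10.45
position: [0.4812, 0.1096, 0.134]
tool_rot: [[0.148, 0.989, -0.0], [0.989, -0.148, 0.0], [0.0, -0.0, -1.0]]
wrist_force: [0.5, 1.1, -0.4]
width: 0.0004
s,t from hub mm 1.0729287341829976 82.85547093663827 [0.48196186 0.10932552 0.13487029] [-0.19559194  0.37588487  0.63346652]
```

View pics/s5.png

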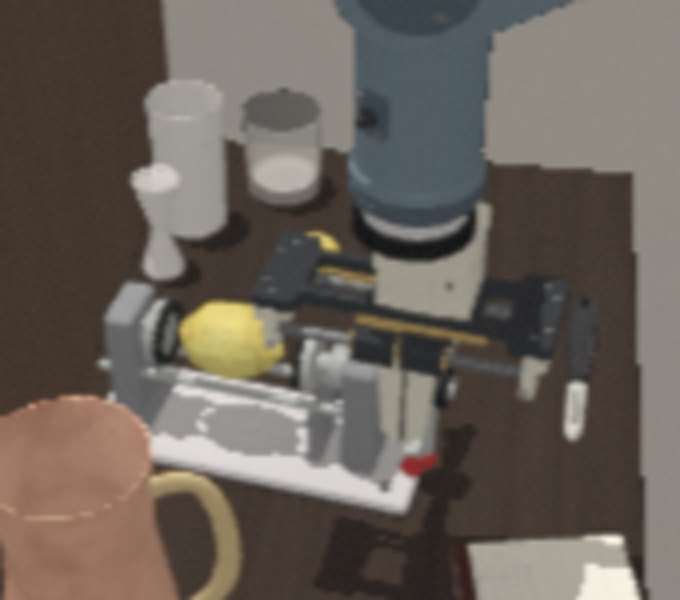

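View pics/t5.png

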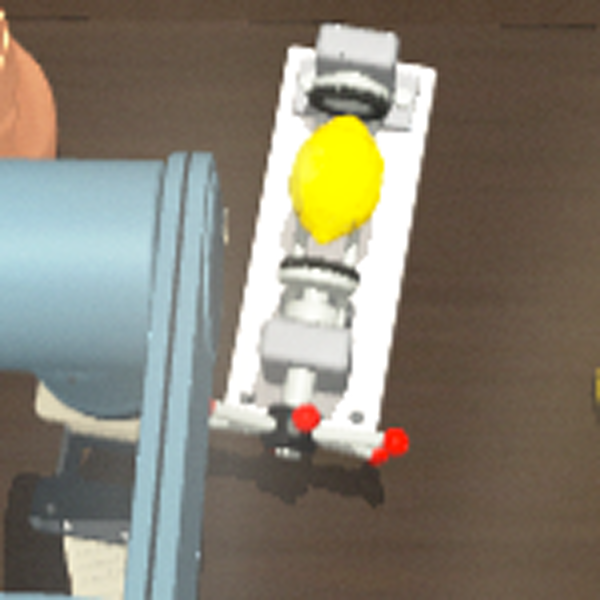

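```bash
cat > w.py <<'E'
from h import *
ex=np.array([.9884,-.1521]);ey=np.array([.1521,.9884]);hub=np.array([.4683,.0276])
s=arm.sense();p=s['position'];d=p[:2]-hub;F=s['wrist_force'];Ft=F[:2]@ey;Fs=F[:2]@ex
tf=d@ey-.0075
x=(tf-.008)/.067
phi=-np.degrees(np.arcsin(np.clip(x,-1,1)))
zc=.067*np.cos(np.radians(phi)); tc=tf
print('t %.2f s %.1f t %.1f tipz %.1f | Fs %.1f Ft %.1f Fz %.1f | phi(ball contact) %.1f torque %.2f'%(s['t'],d@ex*1e3,d@ey*1e3,p[2]*1e3-11,Fs,Ft,F[2],phi,Ft*zc-F[2]*tc))
E
python3 -m handwheel '[[-1,-1.5,-9.9,0,0,0,0],[-1,-1.5,-9.9,0,0,0,0],[-1,-1.5,-9.9,0,0,0,0]]'; python3 w.py
python3 -m handwheel '[[-1,-1.5,-9.9,3,0,0,0],[-1,-1.5,-9.9,6,0,0,0],[-1,-1.5,-9.9,6,0,0,0],[-1,-1.5,-9.9,5,0,0,0]]'; python3 w.py
```

```text
t: 10.85
position: [0.4775, 0.0828, 0.1356]
tool_rot: [[0.152, 0.988, 0.004], [0.988, -0.152, 0.008], [0.009, 0.003, -1.0]]
wrist_force: [0.1, 16.5, 7.4]
width: 0.0003
t 10.85 s 0.7 t 55.9 tipz 124.6 | Fs -2.4 Ft 16.3 Fz 7.4 | phi(ball contact) -37.1 torque 0.51
t: 11.25
position: [0.47, 0.0403, 0.1541]
tool_rot: [[0.151, 0.989, 0.0], [0.989, -0.151, 0.003], [0.003, -0.0, -1.0]]
wrist_force: [-0.3, 6.6, -3.1]
width: 0.0004
t 11.25 s -0.3 t 12.8 tipz 143.1 | Fs -1.3 Ft 6.5 Fz -3.1 | phi(ball contact) 2.3 torque 0.45
```

The wheel turns and the torque reads 0.45 N m, which matches the free friction. I continue.

```bash

python3 -m handwheel '[[-1,-1.5,-9.9,3,0,0,0],[-1,-1.5,-9.9,0,0,0,0]]'; python3 w.py
python3 -m handwheel '[[-1,-1.5,-9.9,0,0,0,0]]'; python3 w.py
python3 -m handwheel '[[-1,-0.8,-4.9,-1,0,0,0]]'; python3 w.py
python3 - <<'E'
from h import *
P,D=arm.snapshot('scene');cv2.imwrite('pics/s6.png',cv2.resize(P[110:260,230:400,::-1],None,fx=4,fy=4,interpolation=2))
E
```

```text
t: 11.45
position: [0.467, 0.0209, 0.1573]
tool_rot: [[0.151, 0.989, 0.001], [0.989, -0.151, 0.004], [0.004, -0.0, -1.0]]
wrist_force: [-0.5, 9.6, -0.4]
width: 0.0004
t 11.45 s -0.2 t -6.8 tipz 146.3 | Fs -1.9 Ft 9.4 Fz -0.4 | phi(ball contact) 19.5 torque 0.59
t: 11.55
position: [0.4655, 0.0111, 0.1572]
tool_rot: [[0.151, 0.989, 0.001], [0.989, -0.151, 0.004], [0.004, -0.0, -1.0]]
wrist_force: [0.4, 8.5, 1.5]
width: 0.0007
t 11.55 s -0.2 t -16.7 tipz 146.2 | Fs -0.9 Ft 8.5 Fz 1.5 | phi(ball contact) 28.7 torque 0.54
t: 11.65
position: [0.4648, 0.0058, 0.1562]
tool_rot: [[0.152, 0.988, 0.001], [0.988, -0.152, 0.004], [0.004, 0.0, -1.0]]
wrist_force: [-0.1, 9.3, 0.1]
width: 0.0006
t 11.65 s -0.2 t -22.1 tipz 145.2 | Fs -1.5 Ft 9.1 Fz 0.1 | phi(ball contact) 34.1 torque 0.51
```

View pics/s6.png

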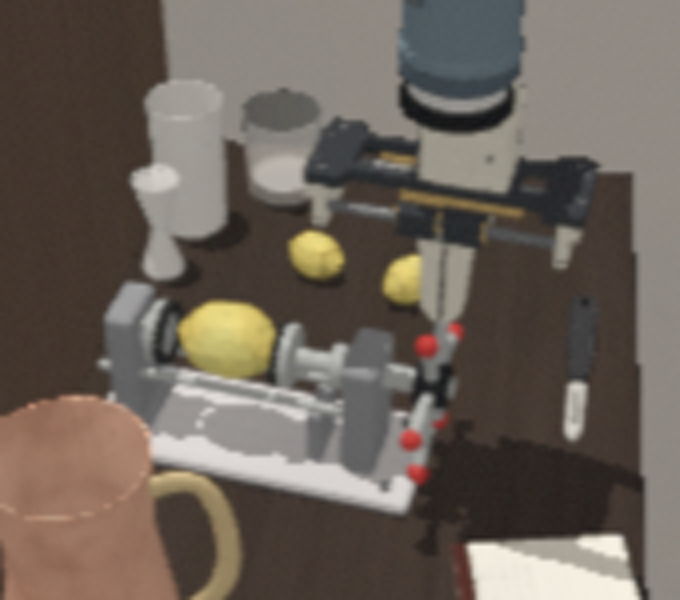

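The jaw has reached the lemon (290,350). The next spoke is about 26° left of vertical, so I lift, go over it and take it from the left.

```bash

python3 -m handwheel '[[-1,0.5,3,0,0,0,0],[-1,0,0,25,0,0,0],[-1,0,0,20,0,0,0],[-1,5,32,0,0,0,0],[-1,4,28,0,0,0,0],[-1,3,17,0,0,0,0],[-1,0,0,0,0,0,0],[-1,0,0,-25,0,0,0],[-1,0,0,-25,0,0,0],[-1,0,0,-3,0,0,0],[-1,0,0,0,0,0,0]]'; python3 w.py
python3 - <<'E'
from h import *
P,D=arm.snapshot('scene');cv2.imwrite('pics/s7.png',cv2.resize(P[110:260,230:400,::-1],None,fx=4,fy=4,interpolation=2))
P,D=arm.snapshot('top');cv2.imwrite('pics/t7.png',cv2.resize(P[110:260,250:400,::-1],None,fx=4,fy=4,interpolation=2))
E
```

```text
t: 12.8
position: [0.4773, 0.0842, 0.1475]
tool_rot: [[0.151, 0.989, -0.001], [0.989, -0.151, -0.0], [-0.001, -0.001, -1.0]]
wrist_force: [-0.8, 0.9, 0.8]
width: -0.0001
t 12.80 s 0.3 t 57.3 tipz 136.5 | Fs -1.0 Ft 0.8 Fz 0.8 | phi(ball contact) -38.6 torque 0.00
```

View pics/s7.png

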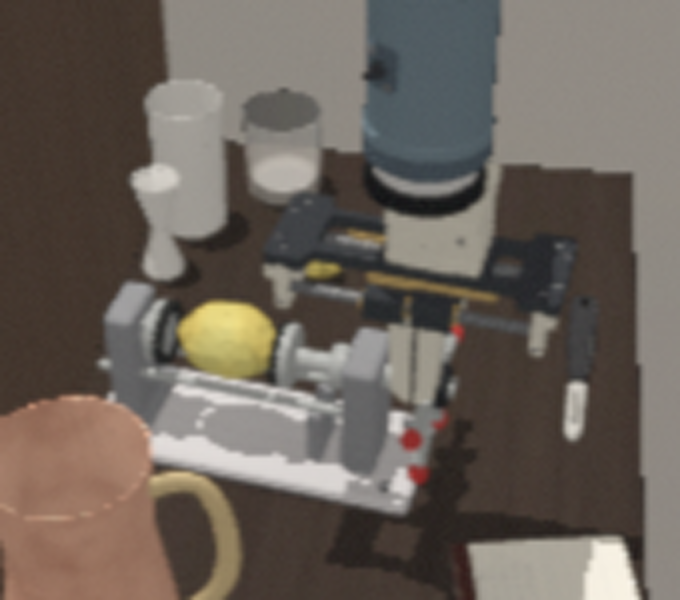

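View pics/t7.png

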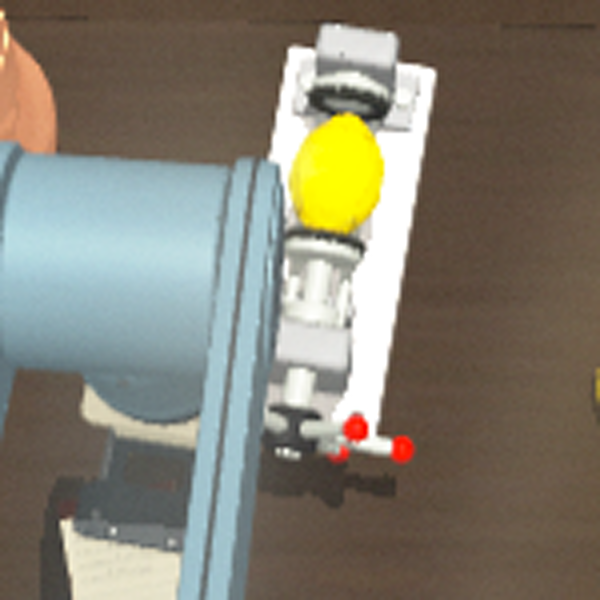

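```bash

python3 -m handwheel '[[-1,-1.5,-9.9,0,0,0,0],[-1,-0.8,-4.9,0,0,0,0]]' |grep -c t:; python3 w.py
python3 -m handwheel '[[-1,-0.8,-4.9,0,0,0,0]]'|grep -c t:; python3 w.py
python3 -m handwheel '[[-1,-0.8,-4.9,2,0,0,0]]'|grep -c t:; python3 w.py
python3 -m handwheel '[[-1,-0.8,-4.9,2,0,0,0]]'|grep -c t:; python3 w.py
python3 -m handwheel '[[-1,-0.8,-4.9,2,0,0,0]]'|grep -c t:; python3 w.py
```

```text
2
t 13.10 s 1.2 t 43.3 tipz 137.7 | Fs -1.5 Ft 10.4 Fz 2.2 | phi(ball contact) -24.5 torque 0.56
2
t 13.20 s 0.8 t 39.4 tipz 137.7 | Fs -2.5 Ft 8.4 Fz 2.3 | phi(ball contact) -20.9 torque 0.45
2
t 13.30 s 0.6 t 34.3 tipz 139.3 | Fs -0.2 Ft 7.8 Fz -0.8 | phi(ball contact) -16.3 torque 0.53
2
t 13.40 s 0.4 t 29.2 tipz 141.2 | Fs 0.1 Ft 7.1 Fz -2.5 | phi(ball contact) -11.8 torque 0.52
2
t 13.50 s 0.1 t 24.2 tipz 143.0 | Fs -0.3 Ft 6.4 Fz -2.5 | phi(ball contact) -7.5 torque 0.47
```

```bash

python3 -m handwheel '[[-1,-0.6,-4,1,0,0,0]]' |grep -c t:; python3 w.py
python3 -m handwheel '[[-1,-0.6,-4,1,0,0,0]]' |grep -c t:; python3 w.py
python3 -m handwheel '[[-1,-0.6,-4,1,0,0,0]]' |grep -c t:; python3 w.py
python3 -m handwheel '[[-1,-0.6,-4,1,0,0,0]]' |grep -c t:; python3 w.py
```

```text
2
t 13.60 s -0.0 t 20.1 tipz 144.0 | Fs 0.3 Ft 7.0 Fz -2.8 | phi(ball contact) -4.0 torque 0.50
2
t 13.70 s -0.1 t 16.2 tipz 144.9 | Fs -0.6 Ft 6.0 Fz -2.5 | phi(ball contact) -0.6 torque 0.43
2
t 13.80 s -0.2 t 12.2 tipz 145.8 | Fs -0.4 Ft 7.7 Fz -2.1 | phi(ball contact) 2.9 torque 0.53
2
t 13.90 s -0.2 t 8.2 tipz 146.8 | Fs -0.5 Ft 7.3 Fz -3.6 | phi(ball contact) 6.3 torque 0.49
```

```bash

python3 -m handwheel '[[-1,-0.6,-4,0,0,0,0]]' |grep -c t:; python3 w.py
python3 -m handwheel '[[-1,-0.6,-4,0,0,0,0]]' |grep -c t:; python3 w.py
python3 -m handwheel '[[-1,-0.5,-3,0,0,0,0]]' |grep -c t:; python3 w.py
python3 -m handwheel '[[-1,-0.5,-3,0,0,0,0]]' |grep -c t:; python3 w.py
python3 - <<'E'
from h import *
P,D=arm.snapshot('scene');cv2.imwrite('pics/s8.png',cv2.resize(P[150:260,230:370,::-1],None,fx=5.4,fy=5.4,interpolation=2))
P,D=arm.snapshot('top');cv2.imwrite('pics/t8.png',cv2.resize(P[110:230,280:380,::-1],None,fx=4.8,fy=4.8,interpolation=2))
E
```

```text
2
t 14.00 s -0.2 t 4.2 tipz 146.9 | Fs -1.3 Ft 7.6 Fz -2.3 | phi(ball contact) 9.7 torque 0.49
2
t 14.10 s -0.2 t 0.3 tipz 146.7 | Fs -0.4 Ft 8.2 Fz -1.7 | phi(ball contact) 13.1 torque 0.52
2
t 14.20 s -0.3 t -2.5 tipz 146.7 | Fs -1.6 Ft 10.5 Fz -0.7 | phi(ball contact) 15.6 torque 0.67
2
t 14.30 s -0.4 t -5.1 tipz 146.7 | Fs -0.9 Ft 12.2 Fz -0.6 | phi(ball contact) 17.9 torque 0.77
```

View pics/s8.png

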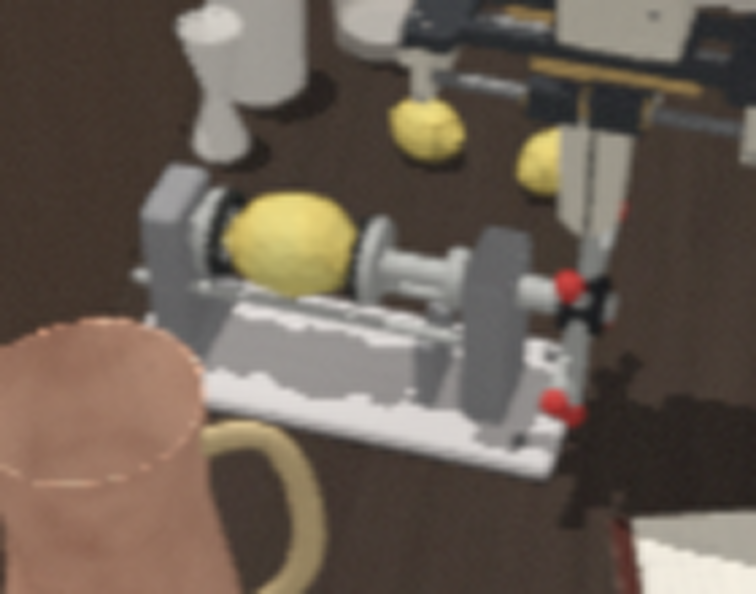

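View pics/t8.png

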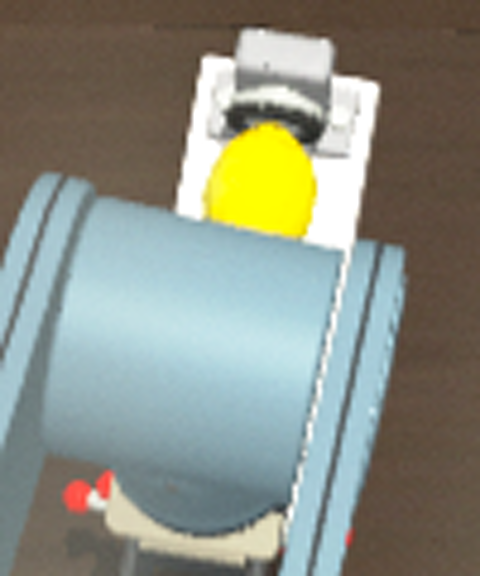

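The torque is climbing (0.52, 0.67, 0.77 N m) with the lemon seated in both cups. I'll hold to average the noise, then give it one small nudge.

```bash

for i in 1 2 3; do python3 -m handwheel '[[-1,0,0,0,0,0,0]]' |grep -c t:; python3 w.py; done
python3 -m handwheel '[[-1,-0.2,-1.2,0,0,0,0]]' |grep -c t:; python3 w.py
python3 -m handwheel '[[-1,0,0,0,0,0,0]]' |grep -c t:; python3 w.py
```

```text
2
t 14.50 s -0.4 t -5.4 tipz 146.8 | Fs -2.2 Ft 7.9 Fz -0.6 | phi(ball contact) 18.1 torque 0.49
2
t 14.60 s -0.4 t -5.4 tipz 146.8 | Fs -0.9 Ft 8.5 Fz -1.2 | phi(ball contact) 18.2 torque 0.53
2
t 14.70 s -0.4 t -5.4 tipz 146.8 | Fs -1.3 Ft 8.5 Fz -1.4 | phi(ball contact) 18.1 torque 0.52
2
t 14.80 s -0.4 t -6.0 tipz 146.8 | Fs -1.2 Ft 11.3 Fz -1.5 | phi(ball contact) 18.7 torque 0.70
2
t 14.90 s -0.4 t -6.1 tipz 146.8 | Fs -1.0 Ft 11.3 Fz -0.7 | phi(ball contact) 18.8 torque 0.70
```

```bash

python3 -m handwheel '[[-1,-0.2,-1.5,0,0,0,0]]' |grep -c t:; python3 w.py
python3 -m handwheel '[[-1,-0.2,-1.5,0,0,0,0]]' |grep -c t:; python3 w.py
```

```text
2
t 15.00 s -0.4 t -7.2 tipz 146.8 | Fs -0.8 Ft 11.1 Fz -1.3 | phi(ball contact) 19.8 torque 0.68
2
t 15.10 s -0.4 t -8.5 tipz 146.8 | Fs -1.6 Ft 14.4 Fz -0.7 | phi(ball contact) 21.0 torque 0.89
```

```bash

python3 -m handwheel '[[-1,-0.2,-1,0,0,0,0]]' |grep -c t:; python3 w.py
python3 -m handwheel '[[-1,-0.2,-1,0,0,0,0]]' |grep -c t:; python3 w.py
```

```text
2
t 15.20 s -0.4 t -9.4 tipz 146.8 | Fs -1.1 Ft 14.5 Fz -0.2 | phi(ball contact) 21.8 torque 0.90
2
t 15.30 s -0.4 t -10.2 tipz 146.8 | Fs -0.8 Ft 15.4 Fz -0.4 | phi(ball contact) 22.5 torque 0.94
```

The last readings are about 0.90–0.94 N m, roughly 37 N of squeeze: firm and far from crushing. I back off, lift and retreat.

```bash

python3 -m handwheel '[[-1,0.4,3,0,0,0,0],[-1,0.5,4,0,0,0,0],[-1,0,0,25,0,0,0],[-1,0,0,40,0,0,0],[-1,-5,30,30,0,0,0],[-1,-10,45,0,0,0,0],[-1,-10,45,0,0,0,0],[-1,-10,45,0,0,0,0],[-1,-10,45,0,0,0,0],[-1,-5,30,0,0,0,0],[-1,0,0,0,0,0,0],[-1,0,0,0,0,0,0]]'
python3 - <<'E'
from h import *
P,D=arm.snapshot('scene');cv2.imwrite('pics/s9f.png',P[:,:,::-1]);cv2.imwrite('pics/s9.png',cv2.resize(P[150:260,230:370,::-1],None,fx=5.4,fy=5.4,interpolation=2))
P,D=arm.snapshot('top');np.savez('pics/top9.npz',p=P,d=D);cv2.imwrite('pics/t9f.png',P[:,:,::-1]);cv2.imwrite('pics/t9.png',cv2.resize(P[110:230,280:380,::-1],None,fx=4.8,fy=4.8,interpolation=2))
E
```

```text
t: 16.5
position: [0.4175, 0.2614, 0.2528]
tool_rot: [[0.149, 0.989, 0.001], [0.989, -0.149, -0.001], [-0.001, 0.001, -1.0]]
wrist_force: [0.6, -0.3, -0.4]
width: 0.0003
```

View pics/s9.png

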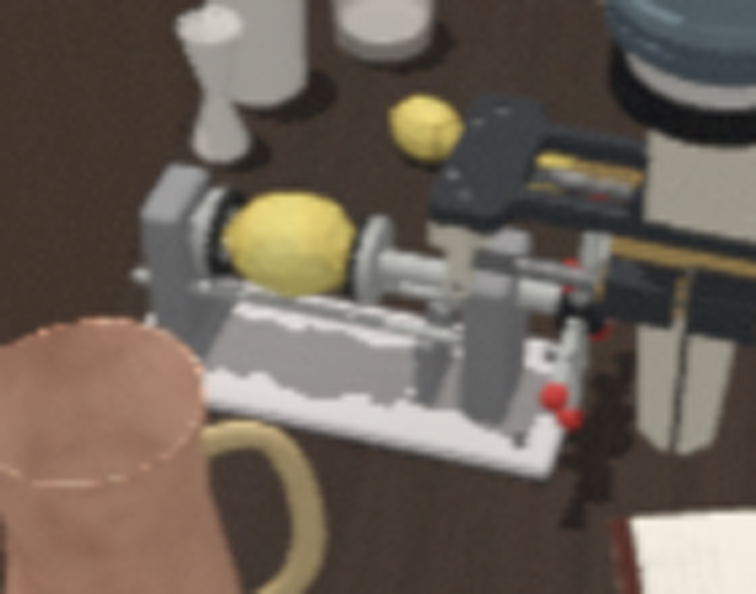

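View pics/t9.png

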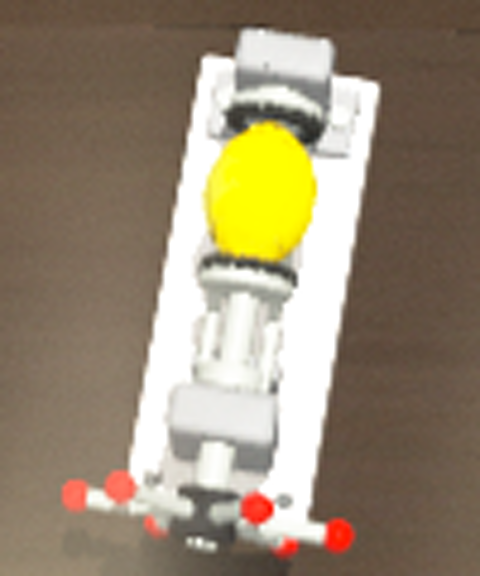

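View pics/t9f.png

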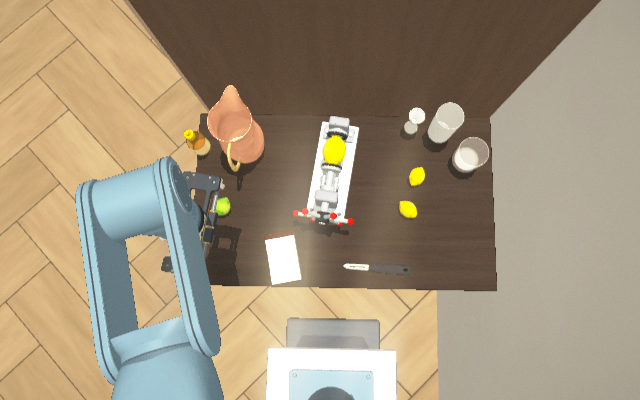

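The lemon sits in both cups on the axis. The wheel is free with its top spoke about 22° to the right. Jug, bottle, lime, jigger, glass, tin and peeler show no change from the first picture. The gripper touches nothing, so I'm handing in.

```bash
python3 -c "
from plant import arm
print(arm.hand_in())"
```

```text
the job is handed in; nothing more can be done
None
```

The lemon is clamped between both cups, and the job was handed in at about 16.6 s of the allowed 72 s.

**What I did:**
- I picked the largest of the three yellow fruits, measured at 82 x 59 mm, and laid it lengthwise on the rails between the cups.
- I let go and lifted away, and the pictures showed it lying straight on both rails.
- I closed the clamp by pushing two spokes in turn over the top to the right with the closed fingers. The cup itself was never touched.

**What the last checks showed:**
- **Squeeze:** free turning took about 0.45–0.55 N m, as given. The torque then climbed to about 0.90–0.94 N m, a squeeze of about 37 N. If the fingers bore on the spoke instead of the ball, the true figure could be as low as about 29 N. Either way it is firm and well below the 65 N that crushes the lemon.
- **Cup spacing:** from the wheel's turn the mouths are about 75 mm apart, inside the expected 70–80 mm. I did not measure this gap directly afterwards.
- **Surroundings:** nothing else appeared moved in the final pictures, and the gripper was clear of everything.

**What disagreed:**
- While I held still during closing, the torque read only about 0.5 N m, because the wheel's friction held it. So I judged the squeeze from readings taken while the wheel was moving, which scatter by about 0.07 N m.
- I also turned the lemon 0.12 rad too far while carrying it, and corrected that before lowering it.

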